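# Point out the sample tube and its dish

### The arm

A 7-joint arm with a two-finger parallel gripper is mounted at the origin on a cart in front of the work surface, level with it; the furniture and walls round the work are solid. World frame = base frame: x ahead of the robot, y to its left, z up, the work surface at z = 0. Lengths are in m, angles in rad, forces in N, time in s.
With the tool pointing down it reaches from about 0.35 to 0.9 m from the base axis. Payload 8.1 kg.
Tool frame: the origin (TCP) lies midway between the tips of the shut fingers; the grasp point (between the pads) lies pinch_z behind it (pinch_z is the distance from the TCP to the grasp point, in m); z points along the fingers, y is the line along which they close (so a half turn about z gives the same grasp; the last joint's range is limited). The gripper opens to 85 mm and grips with 20 to 120 N. Pads are 22 mm wide; open, the fingers measure 114 mm over their backs; the gripper's body (76 mm by 85 mm) begins 54 mm behind the grasp point. The pads swing forward as they close: fully open they stand 13 mm farther back than shut.
Start: joints at [-1.249, 0.434, 0.025, 1.573, -0.012, 1.134, -0.075], TCP at [0.258, 0.569, 0.231] pointing down, gripper open.
Joint ranges: [-2.62, 2.62], [-0.44, 2.09], [-1.27, 1.32], [0.08, 2.57], [-1.32, 4.46], [0.12, 2], [-2.74, 2.74]. Speed limits (rad/s): [2.22, 2.22, 3.01, 3.01, 3.14, 3.14, 3.14].

### API

Orientations are given as a 3x3 rotation matrix whose columns are the frame's x, y, z axes.
In Python, from workcell import * gives the robot as it stands.
- The arm moves only by the tool drive_tool, never from a script. Its argument "commands" is a list of rows, each a list of 6 numbers: the shift along the tool's x, y, z scaled (see below), then the turn, a rotation vector about the tool's x, y, z scaled (see below). A call has 1 to 10 rows; each row shifts and turns the commanded pose from where the row before left it, along the tool's axes as they then stand; what a row does not reach is not made up. The controller multiplies each number of a shift by 500 mm and each number of a turn by 180 degrees. A row lasts 1/12 s, in which the tool goes at most 41.7 mm and 7.16 degrees, less where a joint would pass 70% of its speed; a pose out of reach is approached as far as the arm can. A call with a number of a shift or a turn outside -1 to 1 is refused whole. A call with a gripper value outside its range is refused whole. "claw" is the finger opening in mm, from 0 to 85.4, set as the call begins (left out, the last holds). The fingers move at their own pace and stop on an object; "squeeze" is the grip in N (left out, the last holds). Time passes only in rows, so rows that do not move let the fingers close. It gives the time, the measured TCP pose, the force, the opening and the grip force at its end, in the units of the state.
- observe(): the state, without advancing time (a new reading comes with each control period).
- camera(name): name is "side" or "top"; returns a dict with "frame" (480x640x3 uint8, blue, green, red), "z_map" (480x640 float32, m along the optical axis (not along the pixel's ray), 0 where there is no reading), "intrinsics" (3x3 intrinsics, pixels), "R" (3x3) and "t" (3): a world point X has camera coordinates R X + t. Camera axes: x right, y down, z forward; pixel columns grow to the right and rows downward; lengths in m; the calibration is good to about 2 mm. A picture is of the moment at which its call begins.
- close_job(): hands the job in; it is judged then, once.
Trained networks look in a picture, given as the dict that the camera call returned (one of the last four; its "shot" number tells which), for a name from the list of things; names that differ only in an ending like _2 or _b are one class to them, and where a whole thing is asked for, a point or a joint stands for the part that bears it (a point fixed in the world has none). Each returns a list of dicts, best first, with "conf" (0 to 1); they miss things now and then, are a little off and sometimes report something else, mostly with a low value. They report only what shows in the picture. A call takes as long as a camera call. They do not tell look-alikes from the thing itself.
- find_in(picture, target): "position" ([x, y, z] in m, in the coordinates of the camera as it stood for that picture, good to about 4 mm: the middle of the surface that is visible of it).
- trace(picture, target): "mask" (480x640 bool, what is visible of it).
- pinpoint(picture, target): "position" ([x, y, z] in m, in the coordinates of the camera as it stood for that picture, good to about 4 mm: a listed point, or the origin of a listed thing).
The state is a dict: "t": time; "q": joint angles; "joint_vel": joint speeds; "tau": joint torques, N m; "eef_pos": TCP position; "orientation": TCP orientation; "wrist_force": force on the tool from outside, world axes, zero at the start; "wrist_torque": the same for the moment, N m; "grip_width": opening from 0.0 (shut) to 1.0 (fully open); "finger_force": force on a finger pad.
Only numpy, scipy, OpenCV 4.12 (cv2) and the standard library are available. Lean on these libraries where they do the work, as an engineer would, in place of code of your own. Each camera call takes 0.05 s, during which the arm holds its last target. There are 200 camera calls.

### The job

Show a colleague which sample to plate out and onto which dish, without touching anything: bring the fingertips to about 3 cm above the middle of the cap of the tube that stands alone at its end of the white foam rack, and hold still there for two full seconds. Then go high over everything and point in the same way, about 3 cm above the middle of its lid, at the petri dish that lies single (not the uneven stack of two); hold for two full seconds and finish still pointing at it. Touch and move nothing, and do not point at the other tubes or the stack on the way.

Things in the scene. Friction and masses are not known exactly. Their poses are not given: they have to be found in the camera images.
- lone_tube_cap (a point): centre of the top of the screw cap of the tube to point at first: a 15 ml conical tube, 118 mm long, body 16 mm thick, blue cap 22 mm across, standing loose and upright in a cell of the foam rack, cap top about 122 mm above the worktop. It stands alone in the middle of one short end of the rack; the other three tubes crowd the other end, the nearest 72 mm away. Its z axis points up.
- single_dish_lid (a point): centre of the top of the lid of the petri dish to point at second: a cream, lidded, round dish, 66 mm across and 16 mm high, lying single on the worktop, so this point is 16 mm above the worktop. Its z axis points up.
- stack_lid (a point): centre of the top of the upper lid of the stack of two petri dishes of the same kind (66 mm across, stack 32 mm high, the upper dish lying 18 mm off-centre on the lower), not to be pointed at. Its z axis points up.
- group_tube_1_cap (a point): centre of the top of the screw cap of one of the three crowded tubes, not to be pointed at: a 15 ml conical tube, 118 mm long, body 16 mm thick, blue cap 22 mm across, standing loose and upright in a cell of the foam rack, cap top about 122 mm above the worktop. Its z axis points up.
- group_tube_2_cap (a point): centre of the top of the screw cap of one of the three crowded tubes, not to be pointed at: a 15 ml conical tube, 118 mm long, body 16 mm thick, blue cap 22 mm across, standing loose and upright in a cell of the foam rack, cap top about 122 mm above the worktop. Its z axis points up.
- group_tube_3_cap (a point): centre of the top of the screw cap of one of the three crowded tubes, not to be pointed at: a 15 ml conical tube, 118 mm long, body 16 mm thick, blue cap 22 mm across, standing loose and upright in a cell of the foam rack, cap top about 122 mm above the worktop. Its z axis points up.
- foam_rack: white foam rack for tubes, 128 mm (its x) by 78 mm (its y) by 38 mm high, origin at the centre of its underside; loose, at any yaw. Cells 24 mm apart, 5 along x by 3 along y; the lone tube stands 48 mm from the centre towards the rack's +x. Rack, single dish and stack lie left, middle and right in any order, their centres at least 0.19 m apart.
- tape_roll: roll of label tape lying flat, 66 mm across and 19 mm high, a bystander near the front edge; origin at the centre of its underside.
Not all that is in view belongs to the job. What is shaped like the part that bears single_dish_lid but red is not meant.

How it is judged:
On the way, in this order (a step that is already met when the one before it is completed fails the run):
1. points at the lone tube, dwelling 1.5 s just above its cap (horizontal distance between the grasp point and lone_tube_cap below 0.018 m and z of the grasp point in the frame of lone_tube_cap between 0.01 and 0.075 m), for 1.5 s.
2. points at the single dish, dwelling 1.5 s just above its lid (horizontal distance between the grasp point and single_dish_lid below 0.025 m and z of the grasp point in the frame of single_dish_lid between 0.01 and 0.075 m), for 1.5 s.
At the end, for the whole second after the job is handed in: The fingers still point at the single dish (grasp point within 25 mm of the lid's centre sideways and less than 75 mm above it, that is fingertips within about 55 mm), and tubes, dishes, rack and tape are within 8 mm of where they started (all of step 2 and distance of each of lone_tube_cap, single_dish_lid, group_tube_1_cap, group_tube_2_cap, group_tube_3_cap, stack_lid, foam_rack, tape_roll from where it was at the start of the episode below 0.008 m); the robot touches nothing.
It fails at once if the robot touches something (contact force between any of the fingers, the arm and anything else above 0.5 N).
It fails at once if a tube, a dish, the rack or the tape roll is moved by more than 8 mm (not (distance of each of lone_tube_cap, single_dish_lid, group_tube_1_cap, group_tube_2_cap, group_tube_3_cap, stack_lid, foam_rack, tape_roll from where it was at the start of the episode below 0.008 m)).
It fails at once if points at one of the crowded tubes (fingers right over its cap and low) ((horizontal distance between the grasp point and group_tube_1_cap below 0.014 m and z of the grasp point in the frame of group_tube_1_cap between 0.01 and 0.06 m) or (horizontal distance between the grasp point and group_tube_2_cap below 0.014 m and z of the grasp point in the frame of group_tube_2_cap between 0.01 and 0.06 m) or (horizontal distance between the grasp point and group_tube_3_cap below 0.014 m and z of the grasp point in the frame of group_tube_3_cap between 0.01 and 0.06 m)).
It fails at once if points at the stack of two dishes (fingers right over it and low) (horizontal distance between the grasp point and stack_lid below 0.025 m and z of the grasp point in the frame of stack_lid between 0.01 and 0.06 m).
It also fails if it takes over 42 s, if anything falls off the work surface, if the arm or the gripper's body presses on something with over 40 N, if the wrist force passes 120 N, or if a joint passes its speed limit or range.

## Working session

There is one attempt and no reset: what is moved stays moved. The work goes in short steps, Python scripts to look and compute and a tool call to move; the robot and the scene stay as the last step left them, time stands still between calls to the robot, and variables do not carry over. Pictures are saved under pics/ and viewed, at most 10 in all, crops included, and the job is handed in when it is done.

Besides the shell and the picture viewer there is one more tool, called after "Request:" by a JSON object that holds its "api" and its "payload", one argument or row to a line. drive_tool: Moves the arm, as the interface text tells. Shifts and turns lie within -1 to 1; 1 stands for 500 mm of shift or 180 degrees of turn. Its arguments: {"type":"object","properties":{"commands":{"type":"array","items":{"type":"array","items":{"type":"number"}}},"claw":{"type":"number"},"squeeze":{"type":"number"}},"required":["commands"]}

```bash
mkdir -p pics
cat > h.py <<'E'
from workcell import *
import numpy as np, cv2
def w(p,x): return p["R"].T@(np.array(x)-p["t"])
def px(p,X):
    c=p["R"]@np.array(X)+p["t"]; u=p["intrinsics"]@c; return (u[:2]/u[2]).round().astype(int)
E
python3 - <<'E'
from h import *
s=observe(); print(s["t"],s["eef_pos"],s["orientation"],s["grip_width"]); 
try: print(pinch_z)
except Exception as e: print(e, [k for k in s])
for n in ["top","side"]:
    p=camera(n); cv2.imwrite(f"pics/{n}1.png",p["frame"])
    for t in ["lone_tube_cap","single_dish_lid","stack_lid","group_tube_1_cap","foam_rack","tape_roll"]:
        for d in pinpoint(p,t): 
            X=w(p,d["position"]); print(n,t,round(d["conf"],2),X.round(3),px(p,X))
E
```

```text
0.0 [0.25742639 0.56894981 0.23051627] [[-9.11080484e-01  4.12228130e-01 -5.66144624e-04]
 [ 4.12228506e-01  9.11079255e-01 -1.49990680e-03]
 [-1.02501153e-04 -1.59991677e-03 -9.99998715e-01]] 1.001311583328683
0.0187
top lone_tube_cap 0.56 [0.493 0.28  0.121] [169 222]
top single_dish_lid 0.89 [ 0.592 -0.236  0.021] [379 187]
top single_dish_lid 0.75 [ 0.487 -0.131  0.019] [339 228]
top single_dish_lid 0.64 [ 0.449 -0.443  0.023] [460 242]
top single_dish_lid 0.57 [ 0.481 -0.241  0.02 ] [382 230]
top stack_lid 0.56 [0.492 0.061 0.031] [265 226]
top group_tube_1_cap 0.63 [0.577 0.337 0.123] [146 187]
top foam_rack 0.81 [0.537 0.297 0.002] [178 210]
top tape_roll 0.74 [ 0.354  0.195 -0.001] [216 279]
side lone_tube_cap 0.59 [0.492 0.282 0.122] [251 311]
side single_dish_lid 0.76 [ 0.479 -0.235  0.015] [330 242]
side single_dish_lid 0.7 [ 0.451 -0.438  0.015] [358 214]
side single_dish_lid 0.5 [ 0.484 -0.13   0.013] [317 260]
side group_tube_1_cap 0.86 [0.576 0.334 0.116] [206 319]
side foam_rack 0.75 [ 0.54   0.301 -0.002] [233 354]
side tape_roll 0.52 [ 0.353  0.2   -0.002] [322 343]
```

```bash
python3 -c "
import cv2
a=cv2.imread('pics/top1.png')[130:330,100:500];cv2.imwrite('pics/top1c.png',cv2.resize(a,(800,400),interpolation=2))"
```

```text
(no output)
```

View pics/top1c.png

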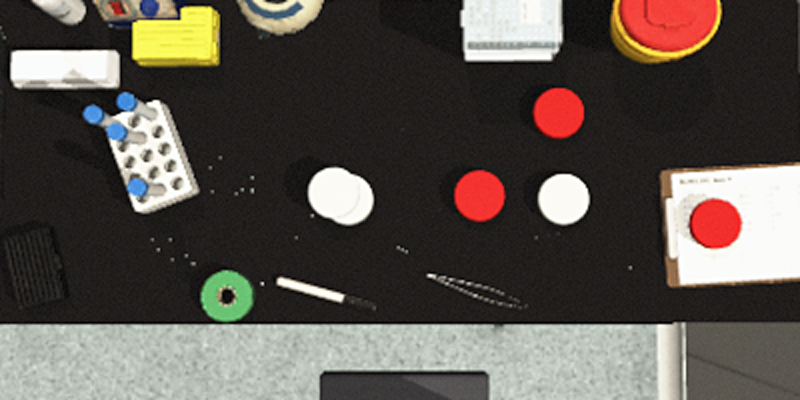

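View pics/side1.png

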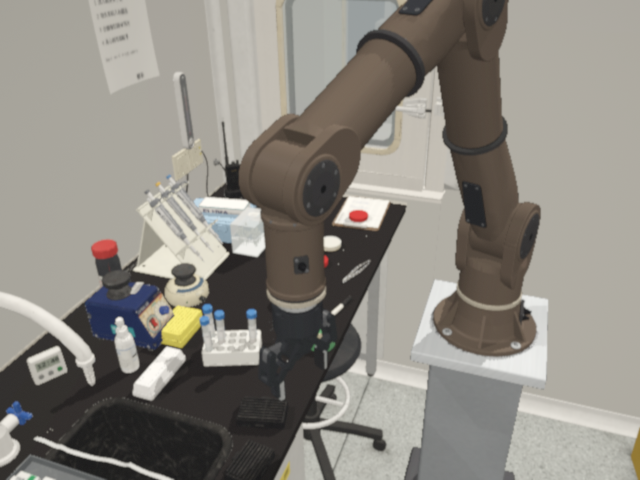

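The top view (2x crop) shows:
- **Tubes:** the lone cap is at full-image px (168,223), with the three crowded caps around (146,187).
- **Dishes:** the stack is at (268,228). Look-alike discs at (339,228), (379,187) and (458,241) are red, so they are out. The cream single dish at (381,229) is the only one that fits.

Both views agree on the lone cap at (0.4925, 0.281, 0.1215) and the single lid at (0.480, -0.238, 0.016). First I'll shut the fingers, rise and travel.

Request:
{"api": "drive_tool", "payload": {
  "claw": 0,
  "commands": [
    [0, 0, -0.04, 0, 0, 0],
    [0, 0, -0.04, 0, 0, 0],
    [0, 0, -0.02, 0, 0, 0],
    [-0.04, -0.02, 0, 0, 0, 0],
    [-0.04, -0.02, 0, 0, 0, 0],
    [-0.04, -0.02, 0, 0, 0, 0],
    [-0.04, -0.02, 0, 0, 0, 0],
    [-0.04, -0.02, 0, 0, 0, 0],
    [-0.04, -0.02, 0, 0, 0, 0],
    [-0.04, -0.02, 0, 0, 0, 0]
  ]
}}

```text
t: 1.53
eef_pos: [0.3569, 0.447, 0.2812]
orientation: [[-0.911, 0.412, 0.0], [0.412, 0.911, 0.0], [-0.0, 0.0, -1.0]]
wrist_force: [-0.4, -0.3, 0.4]
grip_width: 0.002
finger_force: 0.0
```

Request:
{"api": "drive_tool", "payload": {
  "commands": [
    [-0.04, -0.02, 0, 0, 0, 0],
    [-0.04, -0.02, 0, 0, 0, 0],
    [-0.04, -0.02, 0, 0, 0, 0],
    [-0.04, -0.02, 0, 0, 0, 0],
    [-0.04, -0.02, 0, 0, 0, 0],
    [-0.04, -0.02, 0, 0, 0, 0],
    [-0.04, -0.02, 0, 0, 0, 0],
    [0, 0, 0, 0, 0, 0],
    [0, 0, 0, 0, 0, 0],
    [0, 0, 0, 0, 0, 0]
  ]
}}

```text
t: 2.37
eef_pos: [0.4546, 0.327, 0.2812]
orientation: [[-0.911, 0.412, -0.0], [0.412, 0.911, 0.0], [0.0, 0.0, -1.0]]
wrist_force: [-0.1, 0.2, 0.3]
grip_width: -0.001
finger_force: 0.0
```

Request:
{"api": "drive_tool", "payload": {
  "commands": [
    [-0.036, -0.017, 0, 0, 0, 0],
    [-0.036, -0.017, 0, 0, 0, 0],
    [-0.035, -0.018, 0, 0, 0, 0],
    [0, 0, 0, 0, 0, 0],
    [0, 0, 0, 0, 0, 0],
    [0, 0, 0, 0, 0, 0]
  ]
}}

```text
t: 2.87
eef_pos: [0.4921, 0.2823, 0.2812]
orientation: [[-0.912, 0.411, -0.001], [0.411, 0.912, 0.001], [0.001, 0.0, -1.0]]
wrist_force: [-1.2, 0.5, -0.5]
grip_width: 0.0
finger_force: 0.0
```

Run:
```python
from h import *
print(observe()["eef_pos"])
for n in ["top","side"]:
    p=camera(n)
    for t in ["lone_tube_cap","single_dish_lid","stack_lid","group_tube_1_cap"]:
        for d in pinpoint(p,t): 
            X=w(p,d["position"]); print(n,t,round(d["conf"],2),X.round(3),px(p,X))
    if n=="side":
        for X in ([.4925,.281,.1215],[.4925,.281,.281]): cv2.circle(p["frame"],px(p,X).tolist(),2,(0,0,255),-1)
        a=p["frame"][200:380,150:390]; cv2.imwrite("pics/s2.png",cv2.resize(a,None,fx=3,fy=3))
```

```text
[0.49209008 0.28225285 0.28120101]
top lone_tube_cap 0.45 [0.493 0.28  0.12 ] [169 222]
top single_dish_lid 0.8 [ 0.486 -0.134  0.019] [340 228]
top single_dish_lid 0.68 [ 0.593 -0.237  0.022] [380 187]
top stack_lid 0.75 [0.493 0.058 0.032] [266 225]
top group_tube_1_cap 0.51 [0.578 0.335 0.122] [147 187]
side lone_tube_cap 0.5 [0.495 0.283 0.12 ] [249 311]
side single_dish_lid 0.78 [ 0.453 -0.439  0.015] [357 214]
side single_dish_lid 0.75 [ 0.481 -0.236  0.017] [330 241]
side single_dish_lid 0.74 [ 0.596 -0.231  0.014] [294 237]
side single_dish_lid 0.7 [ 0.489 -0.124  0.011] [315 261]
side stack_lid 0.88 [0.489 0.061 0.032] [291 290]
side group_tube_1_cap 0.86 [0.576 0.337 0.116] [206 320]
```

View pics/s2.png

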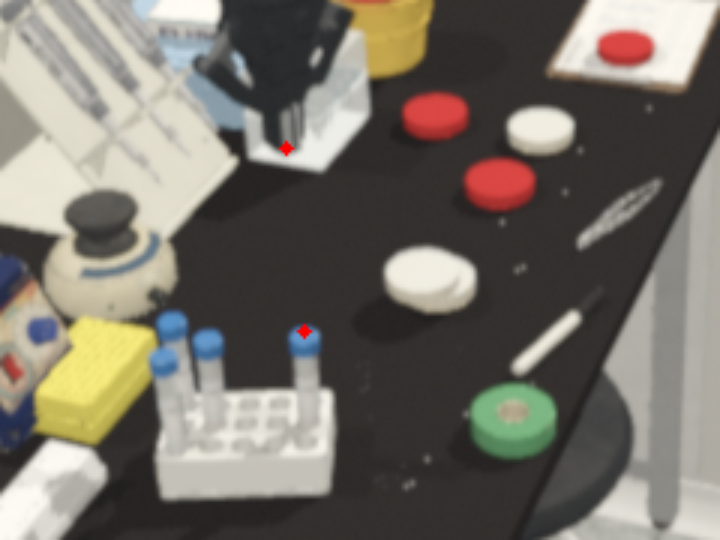

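The side crop shows the lone cap at crop px (305,335) with my point on its top, and the fingertips above it. The cream single dish at (540,130) is clear among the red ones. Next I'll descend to 3 cm above the cap and hold.

Request:
{"api": "drive_tool", "payload": {
  "commands": [
    [0, 0, 0.035, 0, 0, 0],
    [0, 0, 0.035, 0, 0, 0],
    [0, 0, 0.035, 0, 0, 0],
    [0, 0, 0.035, 0, 0, 0],
    [0, 0, 0.035, 0, 0, 0],
    [0, 0, 0.035, 0, 0, 0],
    [0, 0, 0.025, 0, 0, 0],
    [0, 0, 0.015, 0, 0, 0],
    [0, 0, 0.008, 0, 0, 0],
    [0, 0, 0, 0, 0, 0]
  ]
}}

```text
t: 4.2
eef_pos: [0.4928, 0.2806, 0.1518]
orientation: [[-0.911, 0.412, -0.001], [0.412, 0.911, -0.001], [0.0, -0.001, -1.0]]
wrist_force: [0.3, -0.4, 0.7]
grip_width: -0.003
finger_force: 0.0
```

Request:
{"api": "drive_tool", "payload": {
  "commands": [
    [0, 0, 0, 0, 0, 0],
    [0, 0, 0, 0, 0, 0],
    [0, 0, 0, 0, 0, 0],
    [0, 0, 0, 0, 0, 0],
    [0, 0, 0, 0, 0, 0],
    [0, 0, 0, 0, 0, 0],
    [0, 0, 0, 0, 0, 0],
    [0, 0, 0, 0, 0, 0],
    [0, 0, 0, 0, 0, 0],
    [0, 0, 0, 0, 0, 0]
  ]
}}

```text
t: 5.03
eef_pos: [0.493, 0.2807, 0.1523]
orientation: [[-0.911, 0.412, -0.0], [0.412, 0.911, 0.0], [0.0, -0.0, -1.0]]
wrist_force: [0.7, 0.1, -0.1]
grip_width: -0.003
finger_force: 0.0
```

Request:
{"api": "drive_tool", "payload": {
  "commands": [
    [0, 0, 0, 0, 0, 0],
    [0, 0, 0, 0, 0, 0],
    [0, 0, 0, 0, 0, 0],
    [0, 0, 0, 0, 0, 0],
    [0, 0, 0, 0, 0, 0],
    [0, 0, 0, 0, 0, 0],
    [0, 0, 0, 0, 0, 0],
    [0, 0, 0, 0, 0, 0],
    [0, 0, 0, 0, 0, 0],
    [0, 0, 0, 0, 0, 0]
  ]
}}

```text
t: 5.87
eef_pos: [0.493, 0.2807, 0.1523]
orientation: [[-0.911, 0.412, 0.0], [0.412, 0.911, 0.0], [-0.0, 0.0, -1.0]]
wrist_force: [0.4, -0.2, 0.1]
grip_width: -0.001
finger_force: 0.0
```

Request:
{"api": "drive_tool", "payload": {
  "commands": [
    [0, 0, 0, 0, 0, 0],
    [0, 0, 0, 0, 0, 0],
    [0, 0, 0, 0, 0, 0],
    [0, 0, 0, 0, 0, 0],
    [0, 0, 0, 0, 0, 0],
    [0, 0, 0, 0, 0, 0],
    [0, 0, 0, 0, 0, 0],
    [0, 0, 0, 0, 0, 0],
    [0, 0, 0, 0, 0, 0],
    [0, 0, 0, 0, 0, 0]
  ]
}}

```text
t: 6.7
eef_pos: [0.493, 0.2808, 0.1523]
orientation: [[-0.911, 0.412, 0.0], [0.412, 0.911, 0.0], [-0.0, 0.0, -1.0]]
wrist_force: [0.1, 0.4, -0.2]
grip_width: -0.001
finger_force: 0.0
```

Request:
{"api": "drive_tool", "payload": {
  "commands": [
    [0, 0, -0.03, 0, 0, 0],
    [0, 0, -0.04, 0, 0, 0],
    [0, 0, -0.04, 0, 0, 0],
    [0, 0, -0.04, 0, 0, 0],
    [0, 0, -0.04, 0, 0, 0],
    [0, 0, -0.04, 0, 0, 0],
    [0, 0, -0.04, 0, 0, 0],
    [0, 0, -0.03, 0, 0, 0],
    [0, 0, 0, 0, 0, 0]
  ]
}}

```text
t: 7.45
eef_pos: [0.4943, 0.2814, 0.3057]
orientation: [[-0.911, 0.412, 0.004], [0.412, 0.911, 0.003], [-0.003, 0.005, -1.0]]
wrist_force: [0.7, 1.0, -0.6]
grip_width: 0.004
finger_force: 0.0
```

Request:
{"api": "drive_tool", "payload": {
  "commands": [
    [-0.02, -0.048, 0, 0, 0, 0],
    [-0.02, -0.048, 0, 0, 0, 0],
    [-0.02, -0.048, 0, 0, 0, 0],
    [-0.02, -0.048, 0, 0, 0, 0],
    [-0.02, -0.048, 0, 0, 0, 0],
    [-0.02, -0.048, 0, 0, 0, 0],
    [-0.02, -0.048, 0, 0, 0, 0],
    [-0.02, -0.048, 0, 0, 0, 0],
    [-0.02, -0.048, 0, 0, 0, 0],
    [-0.02, -0.048, 0, 0, 0, 0]
  ]
}}

```text
t: 8.28
eef_pos: [0.4847, 0.0196, 0.3018]
orientation: [[-0.911, 0.412, -0.001], [0.412, 0.911, -0.0], [0.0, -0.0, -1.0]]
wrist_force: [0.5, 0.8, -0.5]
grip_width: -0.001
finger_force: 0.0
```

Request:
{"api": "drive_tool", "payload": {
  "commands": [
    [-0.02, -0.048, 0, 0, 0, 0],
    [-0.02, -0.048, 0, 0, 0, 0],
    [-0.02, -0.048, 0, 0, 0, 0],
    [-0.02, -0.048, 0, 0, 0, 0],
    [-0.02, -0.048, 0, 0, 0, 0],
    [-0.02, -0.048, 0, 0, 0, 0],
    [-0.02, -0.048, 0, 0, 0, 0],
    [-0.02, -0.048, 0, 0, 0, 0],
    [-0.02, -0.048, 0, 0, 0, 0],
    [0, 0, 0, 0, 0, 0]
  ]
}}

```text
t: 9.12
eef_pos: [0.4767, -0.2186, 0.302]
orientation: [[-0.908, 0.418, -0.001], [0.418, 0.908, -0.003], [-0.001, -0.003, -1.0]]
wrist_force: [-1.0, 1.2, 0.3]
grip_width: -0.002
finger_force: 0.0
```

Request:
{"api": "drive_tool", "payload": {
  "commands": [
    [-0.021, -0.032, 0, 0, 0, 0],
    [0, 0, 0, 0, 0, 0],
    [0, 0, 0, 0, 0, 0],
    [0, 0, 0, 0, 0, 0]
  ]
}}

```text
t: 9.45
eef_pos: [0.481, -0.2311, 0.3018]
orientation: [[-0.911, 0.412, -0.001], [0.412, 0.911, 0.001], [0.001, 0.0, -1.0]]
wrist_force: [0.2, 0.3, 0.7]
grip_width: 0.001
finger_force: 0.0
```

Run:
```python
from h import *
print(observe()["eef_pos"])
for n in ["top","side"]:
    p=camera(n)
    for d in pinpoint(p,"single_dish_lid"): 
        X=w(p,d["position"]); print(n,round(d["conf"],2),X.round(3),px(p,X))
    for X in ([.480,-.238,.016],[.480,-.238,.302]): cv2.circle(p["frame"],px(p,X).tolist(),1,(0,255,0),-1)
    u,v=px(p,[.48,-.238,.1])
    cv2.imwrite(f"pics/{n}3.png",cv2.resize(p["frame"][v-70:v+70,u-90:u+90],None,fx=4,fy=4))
```

```text
[ 0.48102432 -0.23112461  0.30183889]
top 0.91 [ 0.597 -0.235  0.019] [379 186]
top 0.88 [ 0.486 -0.128  0.017] [338 228]
top 0.54 [ 0.48  -0.242  0.02 ] [382 230]
side 0.81 [ 0.481 -0.238  0.016] [330 241]
side 0.77 [ 0.489 -0.128  0.014] [316 259]
side 0.73 [ 0.598 -0.234  0.016] [294 236]
side 0.47 [ 0.452 -0.436  0.015] [357 214]
```

View pics/side3.png

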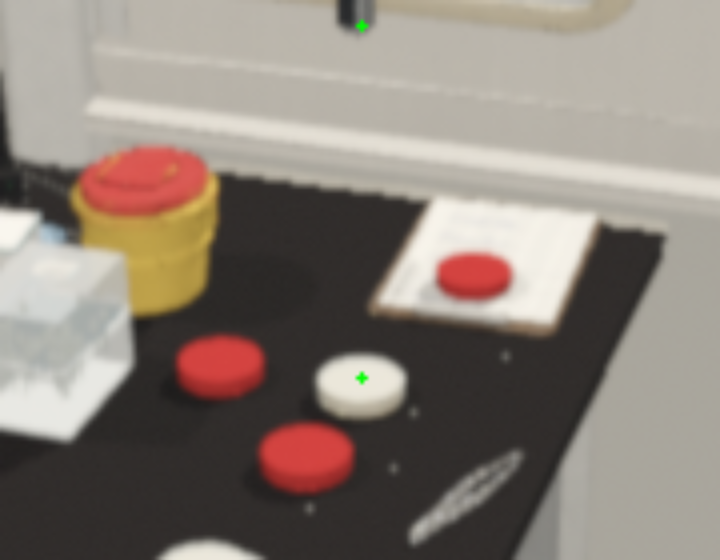

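The crop shows the cream lid at (361,380), with my measured point at its middle and the fingertips above it. I'll nudge 8 mm, descend to 3 cm above the lid and hold.

Request:
{"api": "drive_tool", "payload": {
  "commands": [
    [-0.007, -0.015, 0, 0, 0, 0],
    [0, 0, 0.035, 0, 0, 0],
    [0, 0, 0.035, 0, 0, 0],
    [0, 0, 0.035, 0, 0, 0],
    [0, 0, 0.035, 0, 0, 0],
    [0, 0, 0.035, 0, 0, 0],
    [0, 0, 0.035, 0, 0, 0],
    [0, 0, 0.035, 0, 0, 0],
    [0, 0, 0.035, 0, 0, 0],
    [0, 0, 0, 0, 0, 0]
  ]
}}

```text
t: 10.48
eef_pos: [0.4796, -0.2397, 0.1595]
orientation: [[-0.911, 0.412, -0.004], [0.412, 0.911, 0.001], [0.005, -0.001, -1.0]]
wrist_force: [-0.3, 0.1, -0.4]
grip_width: -0.002
finger_force: 0.0
```

Request:
{"api": "drive_tool", "payload": {
  "commands": [
    [0, 0, 0.035, 0, 0, 0],
    [0, 0, 0.035, 0, 0, 0],
    [0, 0, 0.035, 0, 0, 0],
    [0, 0, 0.035, 0, 0, 0],
    [0, 0, 0.035, 0, 0, 0],
    [0, 0, 0.03, 0, 0, 0],
    [0, 0, 0.02, 0, 0, 0],
    [0, 0, 0.007, 0, 0, 0],
    [0, 0, 0, 0, 0, 0],
    [0, 0, 0, 0, 0, 0]
  ]
}}

```text
t: 11.32
eef_pos: [0.4817, -0.2406, 0.047]
orientation: [[-0.911, 0.412, 0.001], [0.412, 0.911, -0.0], [-0.001, 0.0, -1.0]]
wrist_force: [0.1, 0.3, 0.9]
grip_width: -0.002
finger_force: 0.0
```

Request:
{"api": "drive_tool", "payload": {
  "commands": [
    [0, 0, 0, 0, 0, 0],
    [0, 0, 0, 0, 0, 0],
    [0, 0, 0, 0, 0, 0],
    [0, 0, 0, 0, 0, 0],
    [0, 0, 0, 0, 0, 0],
    [0, 0, 0, 0, 0, 0],
    [0, 0, 0, 0, 0, 0],
    [0, 0, 0, 0, 0, 0],
    [0, 0, 0, 0, 0, 0],
    [0, 0, 0, 0, 0, 0]
  ]
}}

```text
t: 12.15
eef_pos: [0.4812, -0.2402, 0.0463]
orientation: [[-0.911, 0.412, -0.0], [0.412, 0.911, 0.0], [0.0, -0.0, -1.0]]
wrist_force: [0.3, -0.2, 0.8]
grip_width: 0.0
finger_force: 0.0
```

Request:
{"api": "drive_tool", "payload": {
  "commands": [
    [0, 0, 0, 0, 0, 0],
    [0, 0, 0, 0, 0, 0],
    [0, 0, 0, 0, 0, 0],
    [0, 0, 0, 0, 0, 0],
    [0, 0, 0, 0, 0, 0],
    [0, 0, 0, 0, 0, 0],
    [0, 0, 0, 0, 0, 0],
    [0, 0, 0, 0, 0, 0],
    [0, 0, 0, 0, 0, 0],
    [0, 0, 0, 0, 0, 0]
  ]
}}

```text
t: 12.98
eef_pos: [0.4813, -0.2402, 0.0463]
orientation: [[-0.911, 0.412, 0.0], [0.412, 0.911, 0.0], [-0.0, 0.0, -1.0]]
wrist_force: [-0.1, -0.4, 0.1]
grip_width: -0.002
finger_force: 0.0
```

Request:
{"api": "drive_tool", "payload": {
  "commands": [
    [0, 0, 0, 0, 0, 0],
    [0, 0, 0, 0, 0, 0],
    [0, 0, 0, 0, 0, 0],
    [0, 0, 0, 0, 0, 0],
    [0, 0, 0, 0, 0, 0],
    [0, 0, 0, 0, 0, 0],
    [0, 0, 0, 0, 0, 0],
    [0, 0, 0, 0, 0, 0],
    [0, 0, 0, 0, 0, 0],
    [0, 0, 0, 0, 0, 0]
  ]
}}

```text
t: 13.82
eef_pos: [0.4812, -0.2402, 0.0463]
orientation: [[-0.911, 0.412, 0.0], [0.412, 0.911, 0.0], [0.0, 0.0, -1.0]]
wrist_force: [-0.7, 0.3, 0.2]
grip_width: 0.0
finger_force: 0.0
```

Run:
```python
from h import *
print(observe()["eef_pos"]); p=camera("side"); cv2.imwrite("pics/s4.png",cv2.resize(p["frame"][180:300,240:420],None,fx=4,fy=4))
```

```text
[ 0.48124327 -0.24019592  0.04630759]
```

View pics/s4.png

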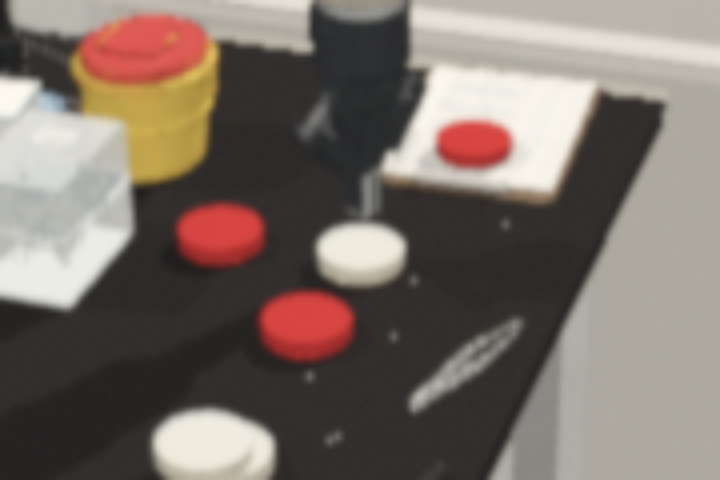

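The fingertips at (363,212) stand just above the cream lid at (361,250), with nothing touched.

```bash
python3 -c "
from workcell import *
print(close_job())"
```

```text
the job is handed in; nothing more can be done
None
```

The arm held for over two seconds about 3 cm above the lone tube's cap, then did the same above the single cream dish, where it still points; no contact showed in the readings or pictures, and the job is handed in (no verdict was returned).

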